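Lay a standing trap bottle down on its bench rest

ROBOT

A 7-joint arm with a two-finger parallel gripper is mounted at the origin on a cart in front of the work surface, level with it; the furniture and walls round the work are solid. World frame = base frame: x ahead of the robot, y to its left, z up, the work surface at z = 0. Lengths are in m, angles in rad, forces in N, time in s.
With the tool pointing down it reaches from about 0.4 to 0.85 m from the base axis. Payload 4.5 kg.
Tool frame: the origin (TCP) lies between the finger pads; the fingertips stand 14 mm ahead of it and the grasp point (between the pads) lies 5 mm behind it; z points along the fingers, y is the line along which they close (so a half turn about z gives the same grasp; the last joint's range is limited). The gripper opens to 88 mm and grips with 3 to 60 N. Pads are 18 mm wide; open, the fingers measure 123 mm over their backs; the gripper's body (75 mm by 187 mm) begins 45 mm behind the grasp point.
Start: joints at [-1.237, 0.689, -0.195, 1.565, 0.157, 0.902, -0.215], TCP at [0.185, 0.597, 0.253] pointing down, gripper open.
Joint ranges: [-3.01, 3.01], [-0.46, 2.08], [-1.47, 1.51], [0.13, 2.56], [-1, 4.14], [0.04, 2.09], [-2.66, 2.66]. Speed limits (rad/s): [2.57, 2.57, 3.14, 3.14, 3.14, 3.14, 3.14].

INTERFACE

Orientations are given as a unit quaternion [w, x, y, z].
In Python, from cell import observe, eyes, bot gives the robot as it stands.
- The arm moves only by the tool arm_command, never from a script. Its argument "targets" is a list of rows, each a list of 3 entries, a list of its own where there are three numbers: the shift along the tool's x, y, z in mm, then the turn, a rotation vector about the tool's x, y, z in degrees, then the finger opening in mm, from 0 to 88.1. In form: [[[tx, ty, tz], [wx, wy, wz], fingers], ...]. A call has 1 to 5 rows; each row shifts and turns the commanded pose from where the row before left it, along the tool's axes as they then stand; what a row does not reach is not made up. A row lasts 1/8 s, in which the tool goes at most 62.5 mm and 10.7 degrees, less where a joint would pass 70% of its speed; a pose out of reach is approached as far as the arm can. A call is refused whole if a number of a shift passes 62.5 or a number of a turn 10.7, either way. A call with a gripper value outside its range is refused whole. The fingers move at their own pace and stop on an object; "newtons" is the grip in N (left out, the last holds). Time passes only in rows, so rows that do not move let the fingers close. It gives the time, the measured TCP pose, the force, the opening and the grip force at its end, in the units of the state.
- observe(): the state, without advancing time (a new reading comes with each control period).
- eyes.read_camera(name): name is "side" or "top" or "wrist"; returns the picture (480x640x3 uint8, red, green, blue); there is no depth.
- eyes.camera_info(name): a dict with "fx", "fy", "cx", "cy" (pixels), "R" (3x3) and "t" (3): a world point X has camera coordinates R X + t. Camera axes: x right, y down, z forward; pixel columns grow to the right and rows downward; lengths in m; the calibration is good to about 2 mm. A picture is of the moment at which its call begins: read the wrist's pose just before it. camera_info takes no time and is no camera call; for the wrist camera it gives the pose at the moment of the call.
- bot.job_done(): hands the job in; it is judged then, once.
The state is a dict: "clock": time; "joint_pos": joint angles; "joint_velocities": joint speeds; "tau": joint torques, N m; "tool_pos": TCP position; "orientation": TCP orientation; "force": force on the tool from outside, world axes, zero at the start; "moment": the same for the moment, N m; "finger_gap": finger opening in m; "grasp_force": force on a finger pad.
Only numpy, scipy, OpenCV 4.12 (cv2) and the standard library are available. Lean on these libraries where they do the work, as an engineer would, in place of code of your own. Each camera call takes 0.05 s, during which the arm holds its last target. There are 200 camera calls.

TASK

The square trap bottle stands on the raised bench rest. Push it along, still upright, until its foot is up against the low stop bar, then tip it over the bar so that it lies on its side on the bar and the rubber pad, cap sticking out over the front end of the rest. Let it down gently with the fingers, under control all the way and never falling freely; only push, steady and support it, do not pinch it hard, lift it or carry it, and leave the other things where they are.

Things in the scene. Friction and masses are not known exactly. Their poses are not given: they have to be found in the camera images.
- trap_bottle: the trap bottle: square, white polythene, closed, about 60 g, 84 mm high: body 44 x 44 mm up to 56 mm, then a shoulder, then a round cap 34 mm across from 68 to 84 mm. Origin at the centre of the foot's underside, z along it to the cap, x and y square to its sides. Tilted beyond about 30 degrees it falls over by itself unless something supports it on the side it leans to.
- cap_top (a point): centre of the top face of the bottle's cap, 84 mm above the foot along the bottle's axis. Tip by the cap's side: the rear of the shoulder rises as the bottle tilts and jams under a level fingertip resting in the neck below the cap.
- bottle_rest: the bench rest, aluminium, fixed to the bench: a level deck 64 mm wide (y), from x = -56 to +90 mm, top 40 mm above the bench. Origin at bench level under the stop bar's rear face; -x, the way the bottle is to be tipped, points roughly to the robot's right (world -y). Beyond x = -56 mm there is only air, so the laid bottle's cap overhangs with about 50 mm free below it. Four feet reach 46 mm out in y, 9 mm high.
- stop_bar (a point): middle of the upper rear edge of the stop bar, 45 mm above the bench. The bar runs across the deck (along the rest's y), from x = -6 to 0 mm of the rest, 5 mm proud of the deck. The bottle stands on its +x side, its near side 5 to 30 mm from it.
- pad (a point): middle of the top of the rubber pad that runs across the deck, from x = -50 to -38 mm of the rest, 5 mm proud of the deck like the bar
- union_brass: brass union (hexagon with a round spigot), 21 x 18 x 28 mm, beside the front end of the rest, on its -y side. Bystander; origin at the centre of its underside.
- stopper_blue: stopper, 26 mm across, 28 mm high, beside the rest on its -y side, near the bottle. Bystander; origin at the centre of its underside.
- beaker: small clear beaker, 49 mm across, 56 mm high, at the right. Bystander; origin at the centre of its underside.
- ptfe_tape: flat reel of thread tape, 52 mm across, 14 mm high, lying at the left. Bystander; origin at the centre of its underside.
- crucible: crucible, 38 mm across, 30 mm high, farther back at the right. Bystander; origin at the centre of its underside.
- union_cap: metal union cap, 22 mm across, 18 mm high, farther back. Bystander; origin at the centre of its underside.
Not all that is in view belongs to the job. What is meant by the trap_bottle is not purple, and is the smaller of those in its own colour.

How it is judged:
On the way:
1. the bottle stands upright with its foot up against the stop bar (x of trap_bottle in the frame of bottle_rest between 0.018 and 0.0265 m and angle between trap_bottle's own z axis and vertical below 0.1 rad), for 0.2 s.
At the end, for the whole second after the job is handed in: the bottle lies on its side at rest on the stop bar and the pad (axis level within 5 degrees, along the rest within 11 degrees, its foot 6 mm short of to 25 mm behind the bar's rear face, sideways within 20 mm of the middle), cap out over the front end (angle between trap_bottle's own z axis and vertical between 1.48 and 1.66 rad and angle between the z axis of trap_bottle and the x axis of bottle_rest, either way round below 0.2 rad and x of cap_top in the frame of bottle_rest between -0.092 and -0.06 m and x of trap_bottle in the frame of bottle_rest between -0.006 and 0.025 m and y of trap_bottle in the frame of bottle_rest between -0.02 and 0.02 m and height (world z) of trap_bottle between 0.061 and 0.072 m and linear speed of trap_bottle below 0.02 m/s and angular speed of trap_bottle below 0.1 rad/s); the robot touches nothing.
It fails at once if the bottle fell or was thrown over: it turned faster than 5 rad/s (angular speed of trap_bottle above 5 rad/s).
It fails at once if the bottle was lifted off the rest (height (world z) of trap_bottle above 0.082 m or height (world z) of cap_top above 0.142 m).
It fails at once if the bottle was pinched or pressed harder than 35 N (contact force between the fingers and trap_bottle above 35 N).
It fails at once if another thing was disturbed (moved over 15 mm) (distance of any of union_brass, stopper_blue, beaker, ptfe_tape, crucible, union_cap from where it was at the start of the episode above 0.015 m).
It also fails if it takes over 67 s, if anything falls off the work surface, if the arm or the gripper's body presses on something with over 40 N, if the wrist force passes 120 N, or if a joint passes its speed limit or range.

## Working session

There is one attempt and no reset: what is moved stays moved. The work goes in short steps, Python scripts to look and compute and a tool call to move; the robot and the scene stay as the last step left them, time stands still between calls to the robot, and variables do not carry over. Pictures are saved under pics/ and viewed, at most 10 in all, crops included, and the job is handed in when it is done.

Besides the shell and the picture viewer there is one more tool, called after "Emit:" by a JSON object that holds its "op" and its "data". arm_command: Moves the arm, as the interface text tells. Its arguments: {"type":"object","properties":{"targets":{"type":"array","items":{"type":"array"}},"newtons":{"type":"number"}},"required":["targets"]}

```bash
mkdir -p pics; ls; python3 - <<'E'
from cell import observe, eyes, bot
import cv2,numpy as np
s=observe();print(s)
for n in("top","side"):
    i=eyes.read_camera(n);cv2.imwrite(f"pics/{n}0.png",i[:,:,::-1])
    c=eyes.camera_info(n);print(n,c)
E
```

```text
pics
{'clock': 0.0, 'joint_pos': array([-1.23718471,  0.68998978, -0.1944907 ,  1.56634631,  0.15732587,
        0.9025165 , -0.215109  ]), 'joint_velocities': array([-0.00203104,  0.00020277, -0.00025543, -0.0005789 ,  0.00059258,
       -0.00123786, -0.00045424]), 'tau': array([ 5.01236391e-04, -5.27561224e+01, -1.26675177e+00, -1.53433102e+01,
       -5.26351773e-02,  6.52205534e-03,  1.66991385e-04]), 'tool_pos': array([0.18447132, 0.5965129 , 0.25190521]), 'orientation': array([-5.35631701e-05,  1.49308461e-01,  9.88790227e-01, -9.31963299e-04]), 'force': array([ 0.1986882 , -0.3869976 ,  0.18989786]), 'moment': array([0.00171509, 0.00681931, 0.00931151]), 'grasp_force': 0.0, 'finger_gap': 0.08793841595170444}
top {'fx': 601.8229887484442, 'fy': 601.8229887484442, 'cx': 319.1865958144862, 'cy': 238.1648539526316, 'R': array([[ 0.01869818, -0.99972409,  0.01421724],
       [-0.99592665, -0.01987789, -0.0879487 ],
       [ 0.08820704, -0.01251485, -0.99602354]]), 't': array([-0.06222786,  0.57284031,  1.59170841])}
side {'fx': 449.32882021040206, 'fy': 449.32882021040206, 'cx': 323.0730790149977, 'cy': 237.73750395880487, 'R': array([[-0.93632463, -0.35029369,  0.02430033],
       [-0.17567028,  0.40739093, -0.89619896],
       [ 0.30403311, -0.84340201, -0.44298636]]), 't': array([0.52513009, 0.19434601, 0.80704382])}
```

View pics/top0.png

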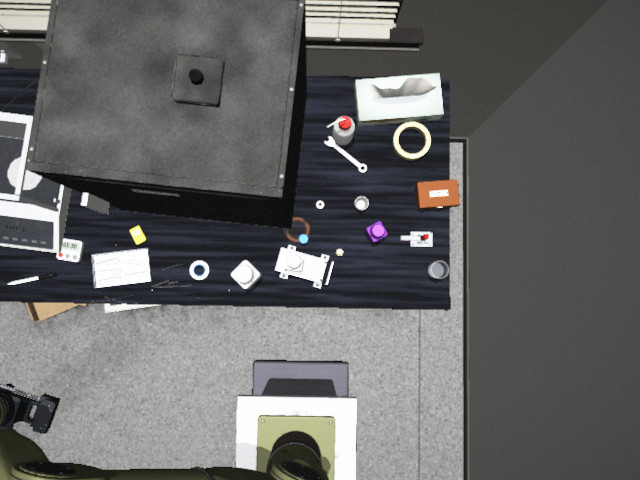

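View pics/side0.png

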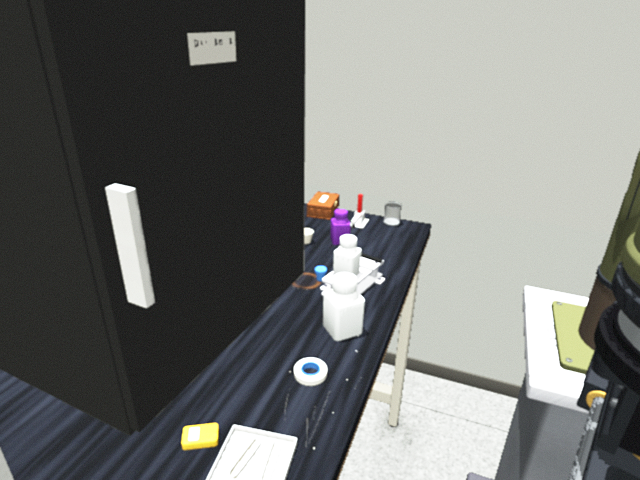

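In the top view the candidates are the white bottle at (294,262), standing on the grey rest, the larger white one at (245,275) on the bench, and the purple one at (376,231). The first is the smaller white one and stands on the rest, so it fits. I'll confirm it in an enlarged crop.

```bash
python3 - <<'E'
import cv2,numpy as np
i=cv2.imread("pics/top0.png");c=i[225:305,225:350]
cv2.imwrite("pics/c1.png",cv2.resize(c,None,fx=6.4,fy=6.4,interpolation=cv2.INTER_CUBIC)[:600,:800])
E
```

```text
(no output)
```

View pics/c1.png

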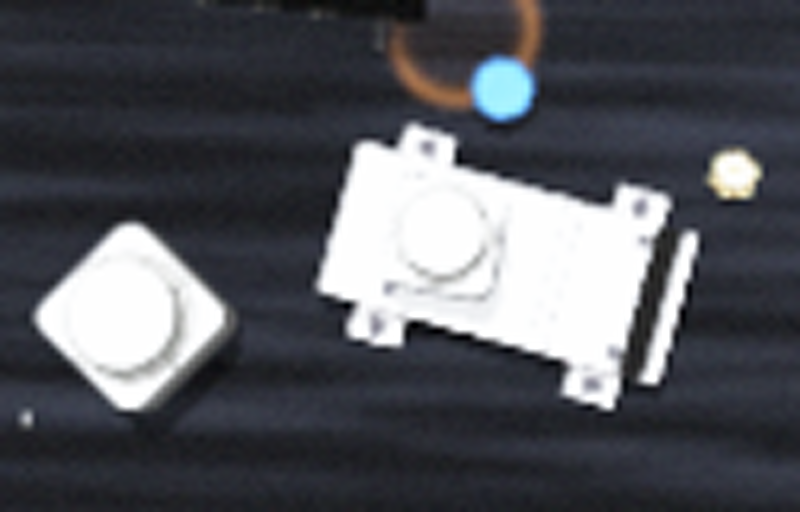

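The crop confirms it: the trap bottle's cap is at crop (443,232), on the white rest with the dark pad at (650,300). The blue stopper is at (503,88), the union at (735,175), and the larger white decoy stands on the bench at left. Now I'll measure these by casting rays.

```bash
cat > h.py <<'E'
import numpy as np
from cell import observe, eyes, bot
from scipy.spatial.transform import Rotation as Ro
def ray(cam,u,v,z,c=None):
    c=c or eyes.camera_info(cam);R,t=c['R'],c['t']
    o=-R.T@t;d=R.T@np.array([(u-c['cx'])/c['fx'],(v-c['cy'])/c['fy'],1]);return o+d*(z-o[2])/d[2]
def proj(cam,X,c=None):
    c=c or eyes.camera_info(cam);p=c['R']@np.array(X)+c['t'];return np.array([p[0]/p[2]*c['fx']+c['cx'],p[1]/p[2]*c['fy']+c['cy']])
def Rt():
    q=observe()['orientation'];return Ro.from_quat([q[1],q[2],q[3],q[0]]).as_matrix()
E
python3 - <<'E'
from h import *
P=lambda x,y,z:ray("top",225+x/6.4-.4,225+y/6.4-.4,z)
np.set_printoptions(precision=4,suppress=True)
a,b,c,d=[P(*p,.04) for p in((358,142),(320,292),(697,232),(655,383))]
print("deck",a,b,c,d)
xr=(a+b-c-d)/2;L=np.linalg.norm(xr);xr/=L;yr=np.array([-xr[1],xr[0],0])
yr2=(b-a);print("len",L,"width",np.linalg.norm(a-b),np.linalg.norm(c-d),"xr",xr,"sideang",np.degrees(np.arctan2(yr2[1],yr2[0])))
m=(a+b+c+d)/4; o=m-xr*.017;o[2]=0
print("yaw",np.degrees(np.arctan2(xr[1],xr[0])),"origin",o)
def rel(p):p=p-o;return np.array([p@xr,p@yr])
for n,p in dict(cap=P(443,232,.124),body=P(490,300,.096),stopper=P(503,88,.028),union=P(735,175,.028),pad=P(645,300,.045),decoycap=P(125,315,.1)).items(): print(n,p,rel(p))
for u,v in((290,228),(80,208)):q=ray("top",u,v,0);print("cab base",q,rel(q))
E
```

```text
deck [0.5476 0.0513 0.04  ] [0.4851 0.0655 0.04  ] [ 0.513  -0.0901  0.04  ] [ 0.4502 -0.0738  0.04  ]
len 0.1446153376832892 width 0.06411669181585947 0.06488505736169874 xr [0.2406 0.9706 0.    ] sideang 167.2102611914324
yaw 76.0792029335499 origin [ 0.4949 -0.0283  0.    ]
cap [0.5067 0.0128 0.124 ] [ 0.0427 -0.0016]
body [ 0.4813 -0.0058  0.096 ] [0.0186 0.0186]
stopper [ 0.5724 -0.0082  0.028 ] [ 0.0381 -0.0704]
union [ 0.5378 -0.1061  0.028 ] [-0.0652 -0.0603]
pad [ 0.4842 -0.0689  0.045 ] [-0.042   0.0006]
decoycap [0.4724 0.1391 0.1   ] [0.1571 0.062 ]
cab base [0.6025 0.0288 0.    ] [ 0.0813 -0.0907]
cab base [0.6458 0.6023 0.    ] [0.6483 0.0052]
```

Rest frame: x axis at world yaw 76°, origin near (0.495, -0.028). The bottle is at rest x of about 0.043 and y of about 0, and the cabinet corner is at rest (0.081, -0.091). The tool's closing axis is already within about 4° of the rest's x axis, so I'll approach at height straddling the bottle along x.

Emit:
{"op": "arm_command", "data": {"targets": [[[-32,-32,0],[0,0,0],88],[[-32,-32,0],[0,0,0],88],[[-32,-32,0],[0,0,0],88],[[-32,-32,0],[0,0,0],88],[[-32,-32,0],[0,0,0],88]]}}

```text
clock: 0.72
tool_pos: [0.2907, 0.3955, 0.2525]
orientation: [-0.0, 0.149, 0.989, -0.0]
force: [0.2, -0.5, 0.8]
finger_gap: 0.0879
grasp_force: 0.0
```

Emit:
{"op": "arm_command", "data": {"targets": [[[-32,-32,0],[0,0,0],88],[[-32,-32,0],[0,0,0],88],[[-32,-32,0],[0,0,0],88],[[-32,-32,0],[0,0,0],88],[[-32,-32,0],[0,0,0],88]]}}

```text
clock: 1.35
tool_pos: [0.3963, 0.1955, 0.2526]
orientation: [-0.0, 0.149, 0.989, -0.0]
force: [0.9, 0.4, 0.6]
finger_gap: 0.088
grasp_force: 0.0
```

Emit:
{"op": "arm_command", "data": {"targets": [[[-32,-32,0],[0,0,0],88],[[-32,-32,0],[0,0,0],88],[[-32,-32,0],[0,0,0],88],[[-32,-32,0],[0,0,-3.5],88],[[0,0,0],[0,0,0],88]]}}

```text
clock: 1.98
tool_pos: [0.4814, 0.0327, 0.2522]
orientation: [0.0, 0.123, 0.992, -0.001]
force: [-0.7, 0.0, 0.4]
finger_gap: 0.0879
grasp_force: 0.0
```

```bash
python3 - <<'E'
from h import *
import cv2
np.set_printoptions(precision=4,suppress=True)
s=observe();print(s['clock'],s['tool_pos'],s['joint_pos'],"\n",Rt());c=eyes.camera_info("wrist")
i=eyes.read_camera("wrist");cv2.imwrite("pics/w1.png",i[:,:,::-1])
print(c,"cam in tool",Rt().T@(-c['R'].T@c['t']-s['tool_pos']))
E
```

```text
1.975 [0.4814 0.0327 0.2522] [ 0.0265  0.5155 -0.2915  1.9811  0.2308  0.6767  0.9145] 
 [[-0.9699  0.2437  0.    ]
 [ 0.2437  0.9699 -0.0016]
 [-0.0004 -0.0016 -1.    ]]
{'fx': 411.81058346383696, 'fy': 411.81058346383696, 'cx': 321.4715817026449, 'cy': 245.05831720359325, 'R': array([[ 0.244 ,  0.9698, -0.0019],
       [ 0.929 , -0.2332,  0.2875],
       [ 0.2783, -0.0719, -0.9578]]), 't': array([-0.1477, -0.4791,  0.2565])} cam in tool [ 0.0737 -0.0006 -0.1308]
```

View pics/w1.png

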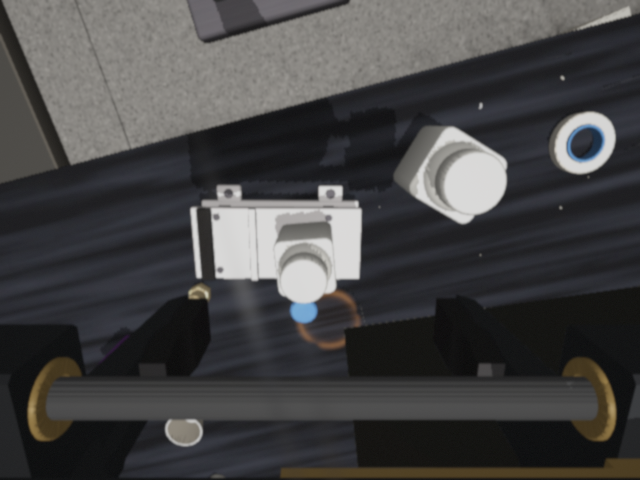

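The wrist view shows the deck from column 192 to 361, rows 208–279, with the bar at columns 250–257 and the pad at 198–213. The cap is at (303,278), with the blue stopper and the union on the far side.

```bash
python3 - <<'E'
from h import *
np.set_printoptions(precision=4,suppress=True)
P=lambda u,v,z:ray("wrist",u,v,z)
q={n:P(*p) for n,p in dict(rl=(361,208,.04),rr=(361,279,.04),fl=(192,207,.04),fr=(197,279,.04),bar_l=(257,208,.045),bar_r=(259,279,.045),pad_l=(212,207,.045),pad_r=(214,278,.045),cap=(303,278,.124)).items()}
xr=(q['rl']+q['rr']-q['fl']-q['fr']);xr/=np.linalg.norm(xr)
print("yaw",np.degrees(np.arctan2(xr[1],xr[0])))
xr=np.array([.2406,.9706,0]);yr=np.array([-.9706,.2406,0]);o=np.array([.4949,-.0283,0])
for n,p in q.items(): print(n,p,(p-o)@xr,(p-o)@yr)
# back bottle body top edge
E
```

```text
yaw 75.90549715627657
rl [0.4847 0.0675 0.04  ] 0.09055902085568086 0.0329526503981246
rr [0.5476 0.0537 0.04  ] 0.09231539390678237 -0.03141052356252855
fl [ 0.4494 -0.0712  0.04  ] -0.05255205361994344 0.03382606503506712
fr [ 0.5124 -0.0883  0.04  ] -0.053982702832209524 -0.03141407047902423
bar_l [ 0.4627 -0.017   0.045 ] 0.003250338661270884 0.03397843510779764
bar_r [ 0.524  -0.0333  0.045 ] 0.0021492111128489904 -0.029457105869865087
pad_l [ 0.4528 -0.0532  0.045 ] -0.03426139822015631 0.03482984385553117
pad_r [ 0.5136 -0.0714  0.045 ] -0.03734359448092906 -0.02851800404339139
cap [0.5036 0.0156 0.124 ] 0.04468387094671953 0.002162863069483466
```

Emit:
{"op": "arm_command", "data": {"targets": [[[-14,-10,0],[0,0,0],88],[[-13,-10,0],[0,0,0],88],[[0,0,30],[0,0,0],88],[[0,0,30],[0,0,0],88],[[0,0,25],[0,0,0],88]]}}

```text
clock: 2.65
tool_pos: [0.5023, 0.0108, 0.1666]
orientation: [0.0, 0.119, 0.993, -0.0]
force: [0.3, 0.4, -0.8]
finger_gap: 0.0884
grasp_force: 0.0
```

Emit:
{"op": "arm_command", "data": {"targets": [[[0,0,20],[0,0,0],88],[[0,0,0],[0,0,0],88]]}}

```text
clock: 2.9
tool_pos: [0.5014, 0.0109, 0.1466]
orientation: [-0.001, 0.119, 0.993, -0.0]
force: [0.2, -0.8, -0.8]
finger_gap: 0.0881
grasp_force: 0.0
```

```bash
python3 - <<'E'
from h import *
import cv2
i=eyes.read_camera("wrist");cv2.imwrite("pics/w2.png",i[:,:,::-1])
o=np.array([.4947,-.0275,0]);xr=np.array([.2419,.9703,0]);yr=np.array([-.9703,.2419,0])
p=observe()['tool_pos']-o;print(p@xr,p@yr,p[2],Rt())
E
```

```text
0.03908253570965385 0.002255710625871884 0.1474480548066526 [[-9.71748821e-01  2.36016044e-01 -8.09615528e-04]
 [ 2.36016285e-01  9.71749076e-01 -2.15061781e-04]
 [ 7.35985111e-04 -4.00068482e-04 -9.99999649e-01]]
```

View pics/w2.png

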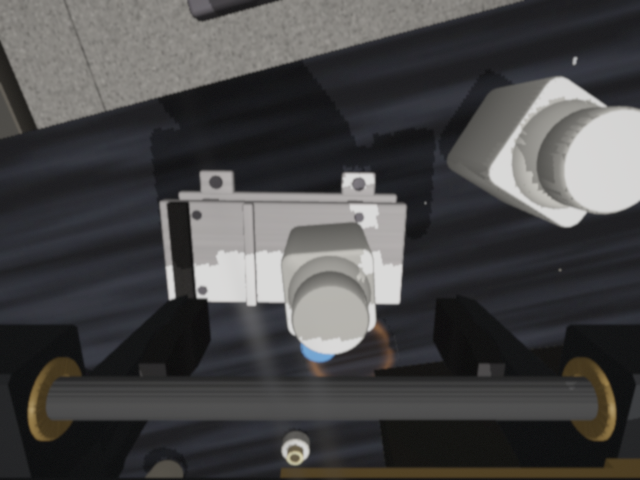

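Emit:
{"op": "arm_command", "data": {"targets": [[[0,0,20],[0,0,0],88],[[2,0,22],[0,0,0],88],[[0,0,20],[0,0,0],88],[[0,-5,0],[0,0,0],88],[[0,-4,0],[0,0,0],88]]}}

```text
clock: 3.58
tool_pos: [0.4984, 0.0022, 0.0867]
orientation: [0.001, 0.119, 0.993, 0.0]
force: [-0.6, -0.3, 0.5]
finger_gap: 0.0882
grasp_force: 0.0
```

Emit:
{"op": "arm_command", "data": {"targets": [[[0,-4,0],[0,0,0],88],[[0,-3,0],[0,0,0],88],[[0,-3,0],[0,0,0],88],[[0,-3,0],[0,0,0],88],[[0,-3,0],[0,0,0],88]]}}

```text
clock: 4.2
tool_pos: [0.4941, -0.0127, 0.0858]
orientation: [0.0, 0.119, 0.993, 0.0]
force: [0.9, 0.9, -0.2]
finger_gap: 0.0879
grasp_force: 0.3
```

Emit:
{"op": "arm_command", "data": {"targets": [[[0,-3,0],[0,0,0],88],[[0,-2,0],[0,0,0],88],[[0,-2,0],[0,0,0],88],[[0,0,0],[0,0,0],88]]}}

```text
clock: 4.7
tool_pos: [0.4921, -0.0199, 0.0856]
orientation: [-0.0, 0.119, 0.993, -0.0]
force: [-0.3, -0.3, -0.3]
finger_gap: 0.0878
grasp_force: 0.0
```

```bash
cat >> h.py <<'E'
o=np.array([.4947,-.0275,0]);xr=np.array([.2419,.9703,0]);yr=np.array([-.9703,.2419,0])
def rel(p):p=p-o;return np.round([p@xr,p@yr,p[2]],4)
def st():
    s=observe();print(round(s['clock'],2),rel(s['tool_pos']),s['force'].round(1),s['finger_gap'].round(4),s['grasp_force'],s['joint_pos'].round(2))
E
python3 - <<'E'
from h import *
import cv2
st()
i=eyes.read_camera("wrist");cv2.imwrite("pics/w3.png",i[:,:,::-1])
E
```

```text
Traceback (most recent call last):
  File "h.py", line 14, in st
    s=observe();print(round(s['clock'],2),rel(s['tool_pos']),s['force'].round(1),s['finger_gap'].round(4),s['grasp_force'],s['joint_pos'].round(2))
                                                                                 ^^^^^^^^^^^^^^^^^^^^^
AttributeError: 'float' object has no attribute 'round'
```

Emit:
{"op": "arm_command", "data": {"targets": [[[0,-2,0],[0,0,0],88],[[0,-2,0],[0,0,0],88],[[0,-1,0],[0,0,0],88],[[0,-1,0],[0,0,0],88],[[0,0,0],[0,0,0],88]]}}

```text
clock: 5.32
tool_pos: [0.4908, -0.0256, 0.0857]
orientation: [-0.0, 0.119, 0.993, -0.0]
force: [-0.2, 0.8, -0.6]
finger_gap: 0.0879
grasp_force: 0.0
```

```bash
sed -i "s/s\['finger_gap'\].round(4)/round(s['finger_gap'],4)/" h.py
python3 - <<'E'
from h import *
import cv2
st()
i=eyes.read_camera("wrist");cv2.imwrite("pics/w3.png",i[:,:,::-1])
E
```

```text
5.33 [0.0009 0.0042 0.0857] [-0.2  0.8 -0.6] 0.0879 0.0035815646990794425 [ 0.04  0.81 -0.14  2.09  0.4   0.26  0.89]
```

View pics/w3.png

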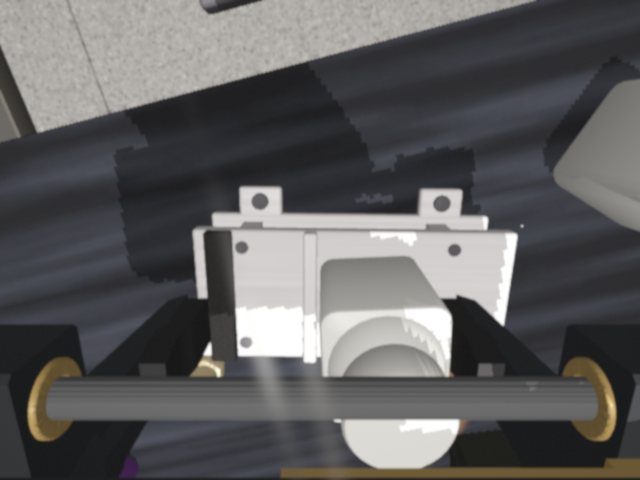

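The bottle is nearly at the bar (body edge at column 321, bar's rear edge at 317) and its yaw is about right. I'll creep until the force rises.

Emit:
{"op": "arm_command", "data": {"targets": [[[0,-1,0],[0,0,0],88],[[0,-1,0],[0,0,0],88],[[0,0,0],[0,0,0],88]]}}

```text
clock: 5.75
tool_pos: [0.4907, -0.0273, 0.0858]
orientation: [0.0, 0.119, 0.993, 0.0]
force: [0.3, 0.9, 0.4]
finger_gap: 0.088
grasp_force: 0.4
```

Emit:
{"op": "arm_command", "data": {"targets": [[[0,-1,0],[0,0,0],88],[[0,0,0],[0,0,0],88]]}}

```text
clock: 6.0
tool_pos: [0.4907, -0.028, 0.0858]
orientation: [0.001, 0.119, 0.993, 0.0]
force: [0.6, 1.4, 0.7]
finger_gap: 0.0879
grasp_force: 0.9
```

Emit:
{"op": "arm_command", "data": {"targets": [[[0,2,0],[0,0,0],88],[[0,3,0],[0,0,0],88],[[0,0,0],[0,0,0],88],[[0,0,-10],[0,0,0],88],[[0,0,-25],[0,0,0],88]]}}

```text
clock: 6.62
tool_pos: [0.4905, -0.0236, 0.1208]
orientation: [-0.001, 0.119, 0.993, -0.0]
force: [-0.3, 0.1, 0.1]
finger_gap: 0.0876
grasp_force: 0.0
```

Emit:
{"op": "arm_command", "data": {"targets": [[[0,0,-30],[0,0,0],88],[[0,0,-30],[0,0,0],88],[[0,0,-30],[0,0,-10],88],[[0,0,0],[0,0,-10],88],[[0,0,0],[0,0,-10],88]]}}

```text
clock: 7.25
tool_pos: [0.4913, -0.024, 0.2119]
orientation: [0.001, -0.145, 0.989, -0.001]
force: [-0.3, 0.3, 0.3]
finger_gap: 0.088
grasp_force: 0.0
```

Emit:
{"op": "arm_command", "data": {"targets": [[[0,0,0],[0,0,-10],88],[[0,0,0],[0,0,-10],88],[[0,0,0],[0,0,-10],80],[[0,0,0],[0,0,-10],70],[[0,0,0],[0,0,-10],60]]}}

```text
clock: 7.88
tool_pos: [0.491, -0.0241, 0.2113]
orientation: [-0.0, -0.549, 0.836, -0.001]
force: [-1.3, 0.2, 0.5]
finger_gap: 0.0623
grasp_force: 0.0
```

Emit:
{"op": "arm_command", "data": {"targets": [[[0,0,0],[0,0,-10],56],[[0,0,0],[0,0,0],56],[[0,0,0],[0,0,0],56]]}}

```text
clock: 8.25
tool_pos: [0.4912, -0.0238, 0.211]
orientation: [-0.0, -0.617, 0.787, -0.0]
force: [-0.4, 0.8, -0.2]
finger_gap: 0.0562
grasp_force: 0.0
```

```bash
python3 - <<'E'
from h import *
import cv2
st();print(Rt().round(4))
i=eyes.read_camera("wrist");cv2.imwrite("pics/w4.png",i[:,:,::-1])
t=eyes.read_camera("top");cv2.imwrite("pics/t4.png",t[:,:,::-1])
for x,y,z in((0.022,0,.124),(0.022,.017,.124),(0.022,-.017,.124)):print(proj("wrist",o+xr*x+yr*y+[0,0,z]),proj("top",o+xr*x+yr*y+[0,0,z]))
E
```

```text
8.25 [0.0028 0.0043 0.211 ] [-0.4  0.8 -0.2] 0.0562 0.0 [ 0.42  0.67 -0.75  1.99  0.68  0.75  2.15]
[[-2.395e-01 -9.709e-01  1.000e-04]
 [-9.709e-01  2.395e-01 -5.000e-04]
 [ 4.000e-04 -2.000e-04 -1.000e+00]]
[314.82501589 293.54657755] [301.29418051 263.66100767]
[344.55176946 293.65841691] [299.51589795 270.19754495]
[285.0998001  293.43474397] [303.06892399 257.1374792 ]
```

View pics/w4.png

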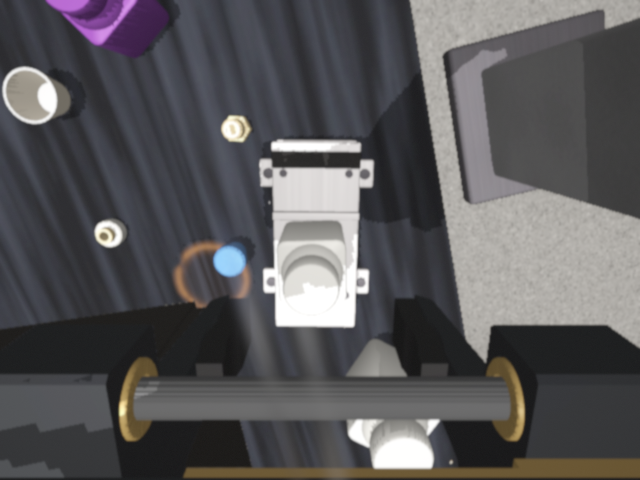

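The bottle stands upright at the bar: cap at about (312,286), deck rows 141–327, bar at about row 213. I'll check this numerically.

```bash
python3 - <<'E'
from h import *
import cv2
i=cv2.imread("pics/w4.png")
P=lambda u,v,z:rel(ray("wrist",u,v,z))
print("rear",P(316,327,.04),"front",P(316,141,.04),"bar rear edge",P(290,215,.045),"sides",P(274,270,.04),P(358,270,.04),"cap",P(312,286,.124))
g=cv2.cvtColor(i,cv2.COLOR_BGR2GRAY).astype(int)
print(g[205:235,285].tolist()); print(g[205:235,350].tolist())
c=cv2.resize(i[190:335,255:375],None,fx=4,fy=4,interpolation=cv2.INTER_CUBIC);cv2.imwrite("pics/w4c.png",c)
E
```

```text
rear [ 0.0876 -0.0005  0.04  ] front [-0.0591 -0.0005  0.04  ] bar rear edge [-0.0064 -0.0196  0.045 ] sides [ 0.0385 -0.0332  0.04  ] [0.0382 0.0322 0.04  ] cap [ 0.0174 -0.0016  0.124 ]
[216, 216, 216, 215, 211, 197, 178, 183, 203, 214, 216, 215, 213, 209, 202, 203, 208, 207, 197, 182, 163, 145, 135, 133, 133, 135, 138, 140, 142, 144]
[218, 218, 218, 218, 217, 210, 193, 180, 197, 216, 222, 222, 219, 217, 214, 214, 216, 216, 217, 217, 217, 216, 216, 216, 216, 216, 216, 216, 216, 216]
```

View pics/w4c.png

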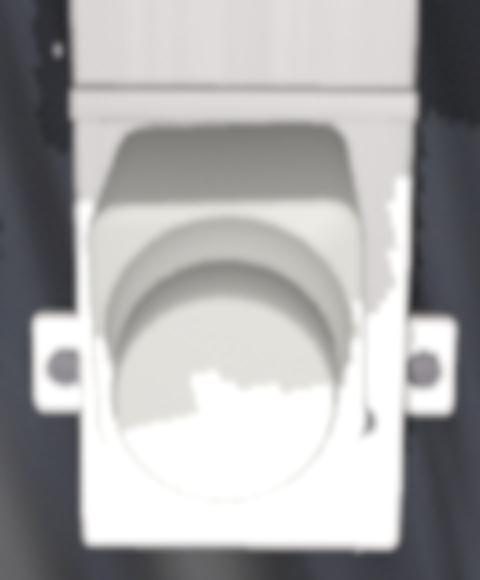

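The bottle is flush at the bar: bar's rear edge at row 220, bottle's face right beside it. Now I'll straddle the cap sideways for a light steadying hold.

Emit:
{"op": "arm_command", "data": {"targets": [[[-9,-3,10],[0,0,0],56],[[-9,-3,20],[0,0,0],56],[[0,0,20],[0,0,0],56],[[0,0,20],[0,0,0],50],[[0,0,15],[0,0,0],44]]}}

```text
clock: 8.98
tool_pos: [0.5013, -0.0067, 0.1244]
orientation: [-0.0, -0.618, 0.786, 0.0]
force: [-0.6, 0.3, 0.2]
finger_gap: 0.0443
grasp_force: 0.0
```

Emit:
{"op": "arm_command", "data": {"targets": [[[0,0,0],[0,0,0],42],[[0,0,0],[0,0,0],40],[[0,0,0],[0,0,0],38]], "newtons": 3}}

```text
clock: 9.35
tool_pos: [0.5019, -0.0073, 0.1263]
orientation: [0.001, -0.618, 0.786, -0.0]
force: [0.2, -0.0, -0.1]
finger_gap: 0.0382
grasp_force: 0.0
```

```bash
python3 - <<'E'
from h import *
import cv2
st()
i=eyes.read_camera("wrist");cv2.imwrite("pics/w5.png",i[:,:,::-1])
E
```

```text
9.35 [ 0.0213 -0.0021  0.1263] [ 0.2 -0.  -0.1] 0.0382 0.0 [ 0.29  0.8  -0.61  2.03  0.86  0.58  1.97]
```

View pics/w5.png

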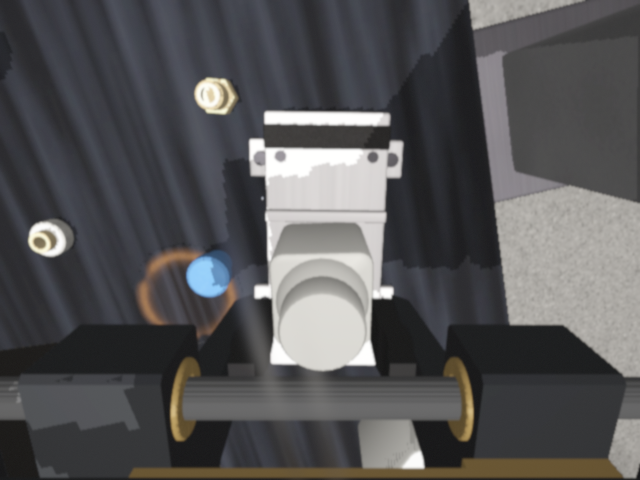

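The cap is centred between the open fingers (cap columns 280–364, fingers 258–386). I'll take a light 3 N hold, then rotate about the bar's edge.

Emit:
{"op": "arm_command", "data": {"targets": [[[0,0,0],[0,0,0],35],[[0,0,0],[0,0,0],32],[[0,0,0],[0,0,0],32],[[0,0,0],[0,0,0],32]], "newtons": 3}}

```text
clock: 9.9
tool_pos: [0.5017, -0.0075, 0.1259]
orientation: [0.0, -0.618, 0.786, -0.0]
force: [0.1, 0.1, 2.8]
finger_gap: 0.0334
grasp_force: 3.0
```

Emit:
{"op": "arm_command", "data": {"targets": [[[2.9,0,-0.7],[0,-2,0],32],[[2.9,0,-0.7],[0,-2,0],32],[[2.9,0,-0.7],[0,-2,0],32],[[2.9,0,-0.7],[0,-2,0],32],[[0,0,0],[0,0,0],32]]}}

```text
clock: 10.52
tool_pos: [0.4987, -0.0195, 0.1278]
orientation: [0.055, -0.616, 0.785, 0.043]
force: [0.9, 0.3, 0.5]
finger_gap: 0.0328
grasp_force: 3.0
```

```bash
cat >> h.py <<'E'
def lean():
    st();R=Rt();p=observe()['tool_pos'];z=R[:,2];g=rel(p+z*.008)
    print("lean",np.degrees(np.arctan2(z@xr,-z[2])).round(2),"side",np.degrees(z@yr).round(2),"pivot8",g)
E
python3 - <<'E'
from h import *
lean()
E
```

```text
10.53 [ 0.0088 -0.002   0.1278] [0.9 0.3 0.5] 0.0328 3.0000360310077667 [ 0.45  0.82 -0.7   2.05  0.83  0.5   2.09]
lean 8.01 side 0.03 pivot8 [ 0.0099 -0.002   0.1199]
```

Emit:
{"op": "arm_command", "data": {"targets": [[[5.7,0,-1.5],[0,-4,0],32],[[5.7,0,-1.5],[0,-4,0],32],[[5.7,0,-1.4],[0,-4,0],32],[[5.7,0,-1.4],[0,-4,0],32],[[0,0,0],[0,0,0],32]]}}

```text
clock: 11.15
tool_pos: [0.4924, -0.043, 0.1269]
orientation: [0.163, -0.603, 0.77, 0.129]
force: [0.5, 0.0, -1.5]
finger_gap: 0.0335
grasp_force: 3.0
```

```bash
python3 - <<'E'
from h import *
import cv2
lean()
i=eyes.read_camera("side");cv2.imwrite("pics/s6.png",cv2.resize(i[200:320,260:420,::-1],None,fx=5,fy=5,interpolation=cv2.INTER_CUBIC))
E
```

```text
11.15 [-0.0156 -0.0015  0.1269] [ 0.5  0.  -1.5] 0.0335 2.999476343393326 [ 0.78  0.95 -0.93  2.06  0.75  0.44  2.35]
lean 23.97 side 0.2 pivot8 [-0.0123 -0.0015  0.1196]
```

View pics/s6.png

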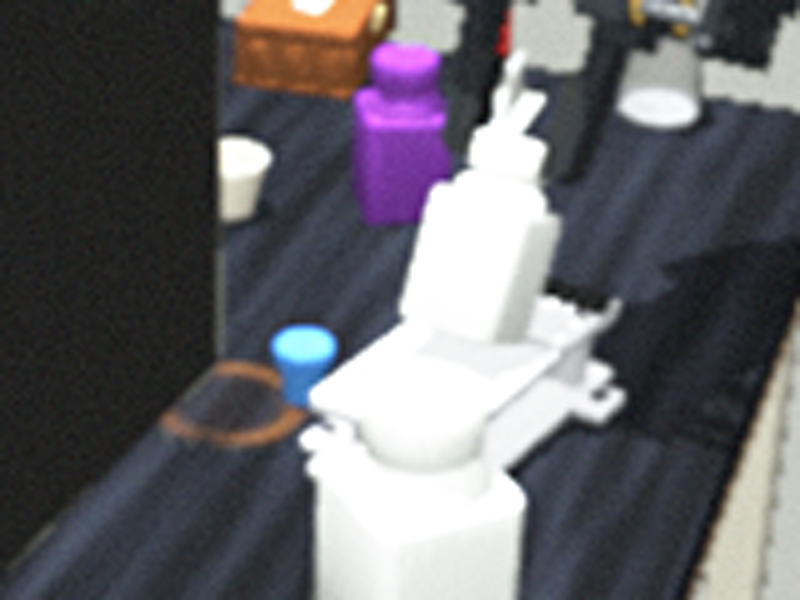

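The bottle is tilting cleanly about the bar, at a lean of about 24°. Joint 7 is nearing its limit, so from here I'll keep the tool's lean fixed and carry the cap along the arc, letting it pivot between the pads.

```bash
python3 - <<'E'
import numpy as np
ph=np.radians(24);tz=np.array([np.sin(ph),-np.cos(ph)]);tx=np.array([-np.cos(ph),-np.sin(ph)])
p=np.array([-11.3,74.6])
for th in range(28,93,4):
    t=np.radians(th);q=np.array([22*np.cos(t)-73*np.sin(t),22*np.sin(t)+73*np.cos(t)]);d=q-p;p=q
    print(th,q.round(1),(d@tx).round(2),(d@tz).round(2))
E
```

```text
28 [-14.8  74.8] 3.17 -1.61
32 [-20.   73.6] 5.23 -0.99
36 [-25.1  72. ] 5.28 -0.63
40 [-30.1  70.1] 5.32 -0.26
44 [-34.9  67.8] 5.32 0.11
48 [-39.5  65.2] 5.3 0.48
52 [-44.   62.3] 5.25 0.85
56 [-48.2  59.1] 5.18 1.22
60 [-52.2  55.6] 5.08 1.58
64 [-56.   51.8] 4.96 1.93
68 [-59.4  47.7] 4.81 2.27
72 [-62.6  43.5] 4.64 2.6
76 [-65.5  39. ] 4.45 2.92
80 [-68.1  34.3] 4.24 3.22
84 [-70.3  29.5] 4.0 3.51
88 [-72.2  24.5] 3.75 3.78
92 [-73.7  19.4] 3.48 4.03
```

Emit:
{"op": "arm_command", "data": {"targets": [[[3.2,0,-1.4],[0,0,0],32],[[5.2,0,-1],[0,0,0],32],[[5.3,0,-0.6],[0,0,0],32],[[5.3,0,-0.3],[0,0,0],32],[[0,0,0],[0,0,0],32]]}}

```text
clock: 11.82
tool_pos: [0.4886, -0.0603, 0.123]
orientation: [0.163, -0.604, 0.769, 0.128]
force: [0.2, 0.4, -0.3]
finger_gap: 0.0335
grasp_force: 3.0
```

```bash
python3 - <<'E'
from h import *
lean()
E
```

```text
11.82 [-0.0333 -0.002   0.123 ] [ 0.2  0.4 -0.3] 0.0335 2.999875433743 [ 0.82  0.97 -0.93  2.06  0.75  0.45  2.38]
lean 23.99 side 0.13 pivot8 [-0.0301 -0.002   0.1157]
```

Emit:
{"op": "arm_command", "data": {"targets": [[[5.4,0,0.3],[0,0,0],32],[[5.4,0,0.6],[0,0,0],32],[[5.3,0,0.9],[0,0,0],32],[[5.3,0,1.2],[0,0,0],32],[[0,0,0],[0,0,0],32]]}}

```text
clock: 12.45
tool_pos: [0.4841, -0.078, 0.1114]
orientation: [0.163, -0.604, 0.769, 0.129]
force: [-0.2, -0.1, -0.8]
finger_gap: 0.0334
grasp_force: 3.0
```

```bash
python3 - <<'E'
from h import *
import cv2
lean()
# bottle axis in side image: predicted points for lean 56 vs white mask extents
i=eyes.read_camera("side");cv2.imwrite("pics/s7.png",i[:,:,::-1])
g=i.min(2).astype(int)
def pt(th,s,lat,y=-.0015):
    t=np.radians(th);ox=np.array([0,.045])  # bar edge
    # foot front edge d=5 below bar along face; a=axis, n=normal (towards +x side)
    a=np.array([-np.sin(t),np.cos(t)]);n=np.array([np.cos(t),np.sin(t)])
    q=ox+a*(s-.005)+n*(.022+lat);return o+xr*(q[0]-.001)+yr*y+np.array([0,0,q[1]])
for th in(40,48,56,64):
    r=proj("side",pt(th,0,.022,-.022)),proj("side",pt(th,0,.022,.022)),proj("side",pt(th,.084,0)),proj("side",pt(th,.056,.022,-.022))
    print(th,[x.round(0).tolist() for x in r])
for v in range(226,290,4):print(v,''.join('#' if k>170 else '+' if k>120 else '.' for k in g[v,315:400]))
E
```

```text
12.45 [-0.0516 -0.002   0.1114] [-0.2 -0.1 -0.8] 0.0334 2.9996158182621 [ 0.85  0.99 -0.93  2.05  0.77  0.46  2.41]
lean 23.99 side 0.14 pivot8 [-0.0483 -0.002   0.1041]
40 [[340.0, 257.0], [358.0, 264.0], [367.0, 227.0], [350.0, 233.0]]
48 [[341.0, 255.0], [359.0, 261.0], [369.0, 227.0], [352.0, 231.0]]
56 [[342.0, 252.0], [360.0, 258.0], [371.0, 229.0], [354.0, 231.0]]
64 [[343.0, 249.0], [362.0, 256.0], [372.0, 231.0], [356.0, 231.0]]
226 ....................................+...##+.....+###########.........................
230 ..............................................+###############+......................
234 .....................................+#######################........................
238 ...................................+########################+........................
242 .................................###########################.........................
246 ...............................##############################........................
250 .............................##############################+.........................
254 ............................+############################+...........................
258 .............................###+++#++#################..............................
262 ............................########+++++###################+.###.+++................
266 ..++++++++............+#########################################+....................
270 .++++++#+++......#############################################+......................
274 ............#######################################################+.................
278 .......#########################################################+#####...............
282 ........+##################################################+########.................
286 .....+################################################+..............................
```

The side view matches the predicted 56° pose (foot's rear corner at about (343,254)), so I'll continue.

Emit:
{"op": "arm_command", "data": {"targets": [[[5.2,0,1.6],[0,0,0],32],[[5.1,0,2],[0,0,0],32],[[5,0,2.3],[0,0,0],32],[[4.8,0,2.6],[0,0,0],32],[[0,0,0],[0,0,0],32]]}}

```text
clock: 13.12
tool_pos: [0.4806, -0.0924, 0.0954]
orientation: [0.163, -0.604, 0.769, 0.129]
force: [-0.7, 0.8, 0.5]
finger_gap: 0.0336
grasp_force: 3.0
```

```bash
python3 - <<'E'
from h import *
lean()
E
```

```text
13.12 [-0.0664 -0.002   0.0954] [-0.7  0.8  0.5] 0.0336 2.999776192009449 [ 0.87  1.02 -0.9   2.05  0.79  0.45  2.43]
lean 23.99 side 0.16 pivot8 [-0.0631 -0.002   0.0881]
```

Emit:
{"op": "arm_command", "data": {"targets": [[[4.5,0,2.9],[0,0,0],32],[[4.3,0,3.2],[0,0,0],32],[[2,0,1.7],[0,0,0],32],[[2,0,1.8],[0,0,0],32],[[0,0,0],[0,0,0],32]]}}

```text
clock: 13.75
tool_pos: [0.4789, -0.0997, 0.0818]
orientation: [0.163, -0.604, 0.769, 0.129]
force: [0.7, -0.4, -0.6]
finger_gap: 0.0334
grasp_force: 3.0
```

Emit:
{"op": "arm_command", "data": {"targets": [[[1,0,0.9],[0,0,0],32],[[1,0,0.9],[0,0,0],32],[[0.9,0,0.9],[0,0,0],32],[[0,0,0],[0,0,0],32],[[0,0,0],[0,0,0],32]]}}

```text
clock: 14.38
tool_pos: [0.4786, -0.1011, 0.0783]
orientation: [0.164, -0.604, 0.769, 0.129]
force: [-0.5, -0.2, 0.3]
finger_gap: 0.0334
grasp_force: 3.0
```

```bash
python3 - <<'E'
from h import *
lean()
E
```

```text
14.38 [-0.0753 -0.0022  0.0783] [-0.5 -0.2  0.3] 0.0334 2.9999637231230736 [ 0.87  1.04 -0.88  2.05  0.82  0.43  2.44]
lean 24.01 side 0.13 pivot8 [-0.072  -0.0022  0.071 ]
```

Emit:
{"op": "arm_command", "data": {"targets": [[[0.5,0,0.9],[0,0,0],32],[[0.5,0,0.9],[0,0,0],32],[[0.4,0,0.9],[0,0,0],32],[[0,0,0],[0,0,0],32],[[0,0,0],[0,0,0],32]]}}

```text
clock: 15.0
tool_pos: [0.4786, -0.1013, 0.0752]
orientation: [0.163, -0.604, 0.769, 0.129]
force: [0.3, 0.9, -0.8]
finger_gap: 0.0333
grasp_force: 3.0
```

Emit:
{"op": "arm_command", "data": {"targets": [[[0.4,0,0.9],[0,0,0],32],[[0,0,0],[0,0,0],32],[[0,0,0],[0,0,0],32]]}}

```text
clock: 15.38
tool_pos: [0.4786, -0.1014, 0.0743]
orientation: [0.163, -0.604, 0.769, 0.128]
force: [-0.9, -2.2, 2.8]
finger_gap: 0.0334
grasp_force: 3.0
```

```bash
python3 - <<'E'
from h import *
lean()
import cv2
i=eyes.read_camera("side");g=i.min(2).astype(int)
for v in range(226,290,3):print(v,''.join('#' if k>170 else '+' if k>120 else '.' for k in g[v,315:400]))
E
```

```text
15.38 [-0.0756 -0.0023  0.0743] [-0.9 -2.2  2.8] 0.0334 3.0000681057572365 [ 0.87  1.05 -0.87  2.05  0.83  0.42  2.44]
lean 23.99 side 0.12 pivot8 [-0.0723 -0.0023  0.067 ]
226 ....................................+...########+....................................
229 .....................................................................................
232 .....................................................................................
235 .............................................+######+..########+.....................
238 .........................................#########################...................
241 ....................................+#############################...................
244 ..................................###############################....................
247 .................................###############################+....................
250 ...............................###############################+......................
253 ..............................+###############################+......................
256 .......................
[... 352 characters left out ...]
....+##########################################+......................
271 ...++++++......+##############################################+......................
274 ...........+#######################################################+.................
277 .......+#############################################################+...............
280 .......###############################################################...............
283 .........+################################################...+####+..................
286 .....+################################################+..............................
289 .....+#############################################..................................
```

The force now shows contact and the cap axis is at 67 mm, the level height, so the bottle is down on the bar and pad. I'll release slowly and back out.

Emit:
{"op": "arm_command", "data": {"targets": [[[0,0,0],[0,0,0],35],[[0,0,0],[0,0,0],37],[[0,0,0],[0,0,0],40],[[0,0,0],[0,0,0],46],[[0,0,0],[0,0,0],50]]}}

```text
clock: 16.05
tool_pos: [0.4786, -0.1013, 0.0742]
orientation: [0.164, -0.604, 0.769, 0.129]
force: [0.1, -0.0, -0.2]
finger_gap: 0.0501
grasp_force: 0.0
```

Emit:
{"op": "arm_command", "data": {"targets": [[[0,0,-6],[0,0,0],50],[[0,0,-12],[0,0,0],50],[[0,0,-25],[0,0,0],50],[[0,0,-30],[0,0,0],50],[[0,0,-30],[0,0,0],50]]}}

```text
clock: 16.68
tool_pos: [0.4684, -0.1427, 0.1699]
orientation: [0.164, -0.604, 0.769, 0.128]
force: [0.6, 0.4, -0.2]
finger_gap: 0.0503
grasp_force: 0.0
```

```bash
python3 - <<'E'
from h import *
lean()
import cv2
i=eyes.read_camera("side");g=i.min(2).astype(int)
w=eyes.read_camera("wrist");gw=w.min(2).astype(int)
for v in range(229,268,3):print(v,''.join('#' if k>170 else '+' if k>120 else '.' for k in g[v,315:400]))
def B(s,n,y):return o+xr*(.005-.001-s)+yr*y+np.array([0,0,.067+n])
for n,p in dict(cap=B(.084,0,-.002),footTL=B(0,.022,-.024),footTR=B(0,.022,.02)).items():print(n,proj("side",p).round(0),proj("wrist",p).round(0))
t=eyes.read_camera("top");a=t[245:290,280:340].min(1+1)
for r in a:print(''.join('#' if k>225 else '+' if k>150 else '.' for k in r))
print(proj("top",B(.084,0,-.002)),proj("top",B(0,.022,-.024)),proj("top",B(0,.022,.02)))
E
```

```text
16.68 [-0.1181 -0.0023  0.1699] [ 0.6  0.4 -0.2] 0.0503 0.0 [ 1.06  0.96 -1.1   1.98  0.66  0.69  2.59]
lean 24.0 side 0.11 pivot8 [-0.1149 -0.0023  0.1626]
229 .....................................................................................
232 .....................................................................................
235 .............................................+#####+...########+.....................
238 .........................................#########################...................
241 .....................................##############################..................
244 .................................+################################+..................
247 .................................###############################+....................
250 ...............................###############################+......................
253 ..............................+###############################+......................
256 .............................+++#############################+.......................
259 .............................+#########
[... 2445 characters left out ...]
++++..
..............................+#########.......##...........
.................................+#######+....+#+...........
..................................+#+####+....+#+...........
..................................###+++++...+##............
.................................+##+++##+...+##............
.................................+##+.+##+..................
.................................+##+####+..................
...................................+#####...................
.......................................+#...................
............................................................
[339.6110868  274.12027309] [310.7013078  257.10552153] [306.22497609 273.63014184]
```

Emit:
{"op": "arm_command", "data": {"targets": [[[0,0,0],[0,0,0],50],[[0,0,0],[0,0,0],50],[[0,0,0],[0,0,0],50],[[0,0,0],[0,0,0],50]]}}

```text
clock: 17.32
tool_pos: [0.4686, -0.1417, 0.1681]
orientation: [0.163, -0.605, 0.769, 0.129]
force: [-0.5, 0.4, -0.2]
finger_gap: 0.0497
grasp_force: 0.0
```

```bash
python3 -c "
from cell import bot;print(bot.job_done())"
```

```text
the job is handed in; nothing more can be done
None
```

The job is handed in, with no verdict returned: the bottle was pushed to the bar, tipped over it in a light 3 N hold on the cap, and by my camera and force checks lies on the bar and pad, cap overhanging by about 23 mm, with the gripper clear.

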